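# Check under two tube crates and dispatch the stamped one

### The arm

A 6-joint arm with a two-finger parallel gripper is mounted at the origin on the work surface. World frame = base frame: x ahead of the robot, y to its left, z up, the work surface at z = 0. Lengths are in mm, angles in rad, forces in N, time in s.
With the tool pointing down it reaches from about 350 to 775 mm from the base axis. Payload 5.5 kg.
Tool frame: the origin (TCP) lies on the centre line of the jaws, within the pads' length; the fingertips stand 25 mm ahead of it and the grasp point (between the pads) lies 6 mm ahead of it; z points along the fingers, y is the direction in which the jaws open and shut (so a half turn about z gives the same grasp; the last joint's range is limited). The gripper opens to 85 mm and grips with 20 to 120 N. Pads are 22 mm wide; open, the fingers measure 114 mm over their backs; the gripper's body (76 mm by 85 mm) begins 54 mm behind the grasp point. The pads swing forward as they close: fully open they stand 13 mm farther back than shut.
Start: joints at [1.159, 0.313, 0.046, 1.304, 0, 1.431], TCP at [154.391, 553.925, 256.323] pointing down, gripper open.
Joint ranges: [-2.76, 2.76], [-0.86, 1.69], [-1.03, 1.26], [-2.2, 2.34], [-1.47, 1.5], [-3.14, 3.14]. Speed limits (rad/s): [2.57, 2.57, 3.14, 3.14, 3.14, 3.14].

### API

Orientations are given as a unit quaternion [x, y, z, w].
In Python, from cell import env, optics, order gives the robot as it stands.
- The arm moves only by the tool jog_arm, never from a script. Its argument "plan" is a list of rows, each a list of 3 entries, a list of its own where there are three numbers: the turn, a rotation vector about the world's x, y, z in rad, then the shift along the world's x, y, z in cm, then the closure in counts, from 0 (fully open) to 255 (shut). A call has 1 to 10 rows; each row is the pose to reach, as a shift and turn from the pose commanded when the call began; what a row does not reach only later rows make up. A row lasts 1/10 s, in which the tool goes at most 50 mm and 8.59 degrees, less where a joint would pass 70% of its speed; a pose out of reach is approached as far as the arm can. A call with a gripper value outside its range is refused whole. The fingers move at their own pace and stop on an object; the grip force is fixed at half the most. Time passes only in rows, so rows that repeat a pose let the fingers close. It gives the time, the measured TCP pose, the force and the opening at its end, in the units of the state.
- env.read_state(): the state, without advancing time (a new reading comes with each control period).
- optics.snapshot(name): name is "scene" or "top" or "wrist"; returns a dict with "pixels" (480x640x3 uint8, red, green, blue), "fx", "fy", "cx", "cy" (pixels), "dist_coeffs" ([k1, k2, p1, p2, k3] as OpenCV has them; the pictures are not rectified), "pose" (4x4, takes a point from camera to world coordinates); the wrist camera has in their place "tool_from_camera" (4x4, takes a point from camera to tool coordinates, whose origin is the TCP and whose axes are the flange's). Camera axes: x right, y down, z forward; pixel columns grow to the right and rows downward; lengths in mm; the calibration is good to about 2 mm. A picture is of the moment at which its call begins: read the wrist's pose just before it. There is no depth.
- order.job_done(): hands the job in, once; it reports no verdict.
The state is a dict: "time_s": time; "joint_positions": joint angles; "joint_velocities": joint speeds; "joint_efforts": joint torques, N m; "tool_pos": TCP position; "orientation": TCP orientation; "force": force on the tool from outside, world axes, zero at the start; "torque": the same for the moment, N m; "grip_width": finger opening in mm.
Only numpy, scipy, OpenCV 4.12 (cv2) and the standard library are available. Lean on these libraries where they do the work, as an engineer would, in place of code of your own. Each camera call takes 0.05 s, during which the arm holds its last target.

### The job

One of the two grey tube crates has a large orange disc stamped under its base. With the fingertips, tip both crates over towards the robot so that each lies flat on its tall front panel and shows its underside. Then push the stamped one, still lying like that, along the bench away from the robot until its underside is flat against the dispatch rail; leave the other crate lying where it is, lift neither, and do not disturb anything else.

Things in the scene. Friction and masses are not known exactly. Their poses are not given: they have to be found in the camera images.
- crate_stamped: Grey L-shaped tube crate: a solid block with a blue insert and white caps on top, 80 mm long (x), 110 wide (y), 35 high, with an upright front panel on its -x end (robot side), 8 mm thick, 110 wide, 110 high, blue rim. Under its base: an orange disc 66 mm across. Left or right by chance. Mass 0.2 to 0.42 kg. Origin: centre of the flat base; z up, yaw within 0.25 rad at the start.
- crate_plain: Crate of exactly the same look, shape, size, mass range and frame as crate_stamped, but its grey underside is bare. The undersides show only when a crate lies on its front panel: they then face away from the robot (+x), upright.
- dispatch_rail: The dispatch line: a fixed aluminium rail 600 mm long (y), 20 thick (x), 25 high, across the bench beyond the crates, with a yellow strip 22 mm wide on the bench along its near side. Origin: middle of its robot-facing upright face, at bench level; x points away from the robot, square to the rail; yaw within 0.1 rad.
- crate_stamped_heel (a point): Middle of the heel edge of crate_stamped, (-40, 0, 0) mm in its frame: lowest outer edge of the front panel, about which it tips towards the robot. Centre of mass about 29 mm behind (+x) and 31 mm above it, so once tipped some 43 degrees it falls the rest by itself and stays lying on the panel, its 80 mm base upright above the heel and facing away from the robot.
- crate_stamped_rim (a point): Middle of the upper outer edge of the front panel of crate_stamped, (-40, 0, 110) mm in its frame. 1 to 2 N towards the robot on the inner (+x) side of the panel just below the rim tips the crate. Lying, this edge is on the bench, 110 mm nearer the robot than the heel; the block's top is then an upright face 35 mm nearer than the heel, from z = 8 to 80 mm: push on it low (z 15 to 30 mm) or it rocks back upright.
- crate_plain_heel (a point): Middle of the heel edge of crate_plain, (-40, 0, 0) mm in its frame: lowest outer edge of the front panel, about which it tips towards the robot. Centre of mass about 29 mm behind (+x) and 31 mm above it, so once tipped some 43 degrees it falls the rest by itself and stays lying on the panel, its 80 mm base upright above the heel and facing away from the robot.
- crate_plain_rim (a point): Middle of the upper outer edge of the front panel of crate_plain, (-40, 0, 110) mm in its frame. 1 to 2 N towards the robot on the inner (+x) side of the panel just below the rim tips the crate. Lying, this edge is on the bench, 110 mm nearer the robot than the heel; the block's top is then an upright face 35 mm nearer than the heel, from z = 8 to 80 mm: push on it low (z 15 to 30 mm) or it rocks back upright.
- vial_red: Loose vial with a red cap, 29 mm across, 64 mm tall, standing between the crates' paths. Bystander, to be left alone. Origin: centre of its underside.
- vial_green: Loose vial with a green cap, 29 mm across, 64 mm tall, standing between the crates. Bystander, to be left alone. Origin: centre of its underside.
- reagent_bottle: Loose amber bottle, 60 mm across, 140 mm tall, to the left of the work. Bystander, to be left alone. Origin: centre of its underside.
- sample_jar: Loose yellow jar with a white lid, 64 mm across, 65 mm tall, to the right. Bystander, to be left alone. Origin: centre of its underside.
- culture_dish: Loose shallow dish, 90 mm across, 14 mm tall, to the right. Bystander, to be left alone. Origin: centre of its underside.
- scraper: Loose scraper with a black handle, 120 mm long, 14 mm tall, lying to the left. Bystander, to be left alone. Origin: centre of its underside (under the middle of the handle).

How it is judged:
By the outcome, as a careful person would: the job done as asked, in the order asked, and still so for the second after the job is handed in, with the robot touching nothing.
It also fails if it takes over 64 s, if anything falls off the work surface, if the arm or the gripper's body presses on something with over 40 N, if the wrist force passes 120 N, or if a joint passes its speed limit or range.

## Working session

There is one attempt and no reset: what is moved stays moved. The work goes in short steps, Python scripts to look and compute and a tool call to move; the robot and the scene stay as the last step left them, time stands still between calls to the robot, and variables do not carry over. Pictures are saved under pics/ and viewed, and the job is handed in when it is done.

Besides the shell and the picture viewer there is one more tool, called after "Emit:" by a JSON object that holds its "op" and its "data". jog_arm: Moves the arm, as the interface text tells. Its arguments: {"type":"object","properties":{"plan":{"type":"array"}},"required":["plan"]}

```bash
ls; mkdir -p pics; python3 - <<'E'
from cell import env, optics
import cv2
print(env.read_state())
for n in ("scene","top"):
    s=optics.snapshot(n)
    cv2.imwrite(f"pics/{n}0.png",s["pixels"][:,:,::-1])
    print(n,{k:v for k,v in s.items() if k!="pixels"})
E
```

```text
pics
{'time_s': 0.0, 'joint_positions': array([ 1.15941769e+00,  3.14006021e-01,  4.49681477e-02,  1.30362156e+00,
       -3.85418780e-06,  1.43118487e+00]), 'joint_velocities': array([ 0.00084474,  0.00206109, -0.0002452 ,  0.00173462,  0.00030737,
       -0.00124522]), 'joint_efforts': array([ 8.04133051e-04, -4.80624354e+01,  2.98534065e+01,  1.93365372e-02,
       -1.07353319e-04, -1.44032600e-05]), 'tool_pos': array([154.17256022, 553.44764028, 255.4012227 ]), 'orientation': array([ 1.35465744e-01,  9.90781593e-01, -8.96950665e-04, -2.51550227e-04]), 'force': array([0.85569119, 0.33901638, 0.0552083 ]), 'torque': array([ 0.00836167, -0.01837712, -0.03755201]), 'grip_width': 85.7380572308171}
scene {'fx': 620.5764818895886, 'fy': 620.5764818895886, 'cx': 305.32858754607014, 'cy': 234.50291018168423, 'dist_coeffs': array([-0.09000486,  0.        ,  0.        ,  0.        ,  0.        ]), 'pose': array([[-3.48225635e-01,  7.43161309e-01, -5.71358185e-01,
         1.50953939e+03],
       [ 9.37374885e-01,  2.81387368e-01, -2.05303369e-01,
         3.21687456e+02],
       [ 8.19945562e-03, -6.07068709e-01, -7.94607042e-01,
         1.36963770e+03],
       [ 0.00000000e+00,  0.00000000e+00,  0.00000000e+00,
         1.00000000e+00]])}
top {'fx': 473.3014574725353, 'fy': 473.3014574725353, 'cx': 328.7987416421155, 'cy': 238.50204849398625, 'dist_coeffs': array([-0.00265118,  0.        ,  0.        ,  0.        ,  0.        ]), 'pose': array([[-9.00641906e-03, -9.97641337e-01,  6.80488569e-02,
         4.93341505e+02],
       [-9.99427324e-01,  1.12005296e-02,  3.19307353e-02,
        -6.52524158e+00],
       [-3.26176047e-02, -6.77223054e-02, -9.97170889e-01,
         1.16597718e+03],
       [ 0.00000000e+00,  0.00000000e+00,  0.00000000e+00,
         1.00000000e+00]])}
```

View pics/scene0.png

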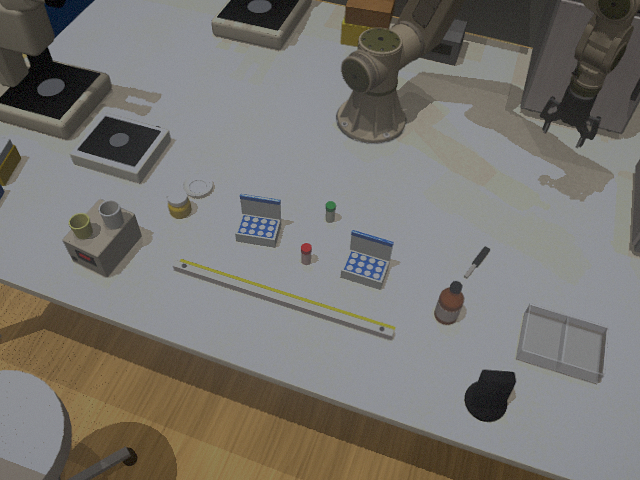

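View pics/top0.png

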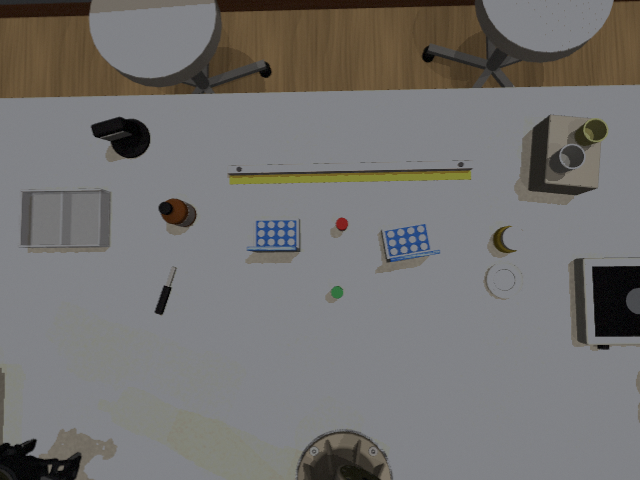

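The top view shows crates at about (277,235) and (408,242), the red vial at (342,224), the green vial at (337,292), the strip along row ~178, the bottle at (178,212) and the jar at (507,239). Next I'll measure them.

```bash
cat > h.py <<'E'
import numpy as np, cv2
def ray(s,uv,T=None):
    K=np.array([[s["fx"],0,s["cx"]],[0,s["fy"],s["cy"]],[0,0,1.]])
    n=cv2.undistortPoints(np.array(uv,float).reshape(-1,1,2),K,np.array(s["dist_coeffs"],float)).reshape(-1,2)
    T=s["pose"] if T is None else T
    d=np.c_[n,np.ones(len(n))]@T[:3,:3].T
    return T[:3,3],d
def onz(s,uv,z,T=None):
    o,d=ray(s,uv,T); t=(z-o[2])/d[:,2]; return o+t[:,None]*d
def mask(s,lo,hi):
    return cv2.inRange(cv2.cvtColor(s["pixels"],cv2.COLOR_RGB2HSV),lo,hi)
def blobs(m,mn=20):
    c,_=cv2.findContours(m,cv2.RETR_EXTERNAL,cv2.CHAIN_APPROX_NONE)
    return [k for k in c if cv2.contourArea(k)>=mn]
E
python3 - <<'E'
from h import *
from cell import env,optics
s=optics.snapshot("top"); np.set_printoptions(precision=1,suppress=True)
big=cv2.resize(s["pixels"][200:310,230:530],None,fx=2.6,fy=2.6,interpolation=cv2.INTER_CUBIC)
cv2.imwrite("pics/topcrop.png",big[:,:,::-1])
m=mask(s,(100,100,40),(125,255,255))
for c in blobs(m,10):
    r=cv2.minAreaRect(c); b=cv2.boxPoints(r); print("blue",cv2.contourArea(c),r); print(" z110",onz(s,b,110)[:,:2].tolist()," z35",onz(s,b,35)[:,:2].tolist())
m=mask(s,(25,120,100),(35,255,255))
for c in blobs(m,300):
    b=cv2.boxPoints(cv2.minAreaRect(c)); print("yel",b.tolist(),onz(s,b,0))
for nm,lo,hi,z in (("red",(0,150,80),(8,255,255),64),("red2",(172,150,80),(180,255,255),64),("green",(50,100,40),(85,255,255),64)):
    for c in blobs(mask(s,lo,hi),20):
        (u,v),r=cv2.minEnclosingCircle(c); print(nm,u,v,r,onz(s,[(u,v)],z))
print("bottle cap",onz(s,[(166,208)],140),"jar",onz(s,[(509,239)],65),"dish",onz(s,[(504,280)],14))
E
```

```text
blue 40.0 ((405.2837829589844, 257.20269775390625), (3.452378749847412, 31.40020751953125), 80.53767395019531)
 z110 [[520.285853347134, -107.28792288766394], [531.054839895773, -175.97293595077525], [523.4888837556051, -177.05823841922182], [512.7154041357073, -108.41048974036647]]  z35 [[522.1995557948343, -114.44451794724915], [533.7334016637254, -188.00783336181107], [525.6300790736796, -189.17021863693913], [514.0914210164601, -115.6468142820174]]
blue 618.5 ((407.1711730957031, 239.96978759765625), (25.951940536499023, 40.89748001098633), 79.99201965332031)
 z110 [[581.3483416204615, -97.83747152837492], [596.182055441968, -187.5293197632282], [539.1134112484218, -196.18328898488468], [524.2424362286428, -106.85963955822555]]  z35 [[587.5989622231529, -104.3228552562257], [603.4862296189989, -200.38500080394397], [542.3643270980841, -209.6536118014504], [526.4371520548634, -113.9858161104842]]
blue 752.0 ((272.0, 235.5), (47.99999237060547, 28.999996185302734), -0.0)
 z110 [[541.5543567371561, 209.11642282817786], [607.02229640771, 209.28879507975566], [605.668752440337, 100.70597340768242], [540.4279942966533, 100.98653253825617]]  z35 [[544.978638938318, 224.43221286221595], [615.0963906973698, 224.6168277257217], [613.6467122688624, 108.32199129719348], [543.7722774369278, 108.6224769329153]]
yel [[229.8495635986328, 177.00379943847656], [469.9743347167969, 170.9755401611328], [470.16876220703125, 178.71961975097656], [230.04397583007812, 184.7478790283203]] [[ 730.4  277.9    0. ]
 [ 736.2 -319.7    0. ]
 [ 716.9 -319.6    0. ]
 [ 710.8  277.3    0. ]]
red 341.5 223.31817626953125 5.876578330993652 [[603.8  -1.3  64. ]]
green 336.5789489746094 291.7105407714844 5.8847975730896 [[444.8  11.8  64. ]]
bottle cap [[634.9 385.5 140. ]] jar [[ 562.7 -386.8   65. ]] dish [[ 467.5 -389.1   14. ]]
```

View pics/topcrop.png

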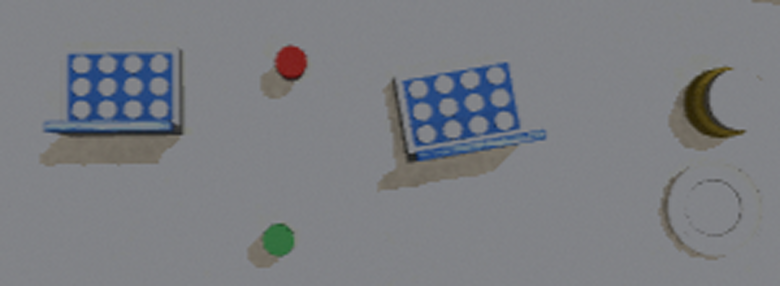

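```bash
python3 - <<'E'
from h import *
from cell import env,optics
s=optics.snapshot("top"); np.set_printoptions(precision=1,suppress=True)
f=lambda p:[(a/2.6+230-.3,b/2.6+200-.3) for a,b in p]
print("L rim",onz(s,f([(43,127),(171,127)]),110)); print("R rim",onz(s,f([(415,155),(547,134)]),110))
print("L top insert",onz(s,f([(67,53),(175,51)]),35)); print("R insert",onz(s,f([(402,79),(509,62)]),35))
s=optics.snapshot("scene")
big=cv2.resize(s["pixels"][180:300,220:410],None,fx=4,fy=4,interpolation=cv2.INTER_CUBIC)
cv2.imwrite("pics/scrop.png",big[:,:,::-1])
E
```

```text
L rim [[544.9 213.1 110. ]
 [543.7 102.2 110. ]]
R rim [[ 517.5 -106.8  110. ]
 [ 534.3 -219.3  110. ]]
L top insert [[617.1 206.5  35. ]
 [617.7 105.9  35. ]]
R insert [[ 589.2 -103.2   35. ]
 [ 603.7 -201.4   35. ]]
```

View pics/scrop.png

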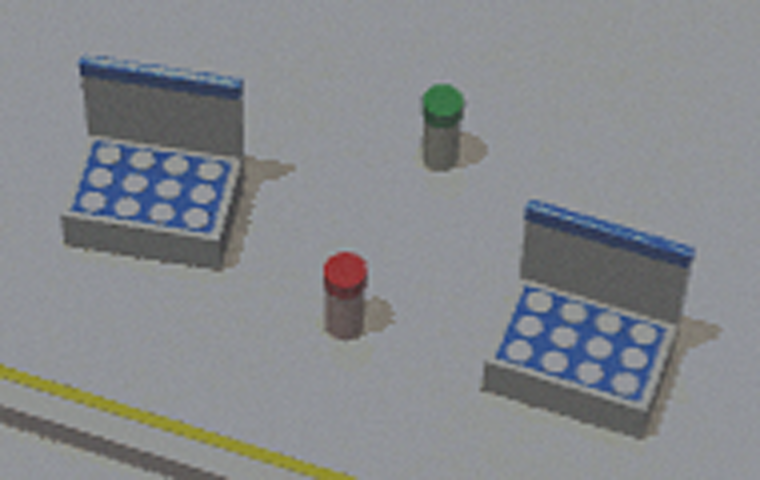

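Both crates are consistent in rim, insert and width. The left rim mid is at (544,158) with yaw ≈ 0, and the right at (526,-163) with yaw ≈ 0.148. The rail face is at x ≈ 733 with yaw ≈ 0.01. I'll move above the left crate, just behind its panel, with the fingers shut.

Emit:
{"op": "jog_arm", "data": {"plan": [[[0, 0, 0.27], [42.8, -39.6, 0], 255], [[0, 0, 0.27], [42.8, -39.6, 0], 255], [[0, 0, 0.27], [42.8, -39.6, 0], 255], [[0, 0, 0.27], [42.8, -39.6, 0], 255], [[0, 0, 0.27], [42.8, -39.6, 0], 255], [[0, 0, 0.27], [42.8, -39.6, 0], 255], [[0, 0, 0.27], [42.8, -39.6, 0], 255], [[0, 0, 0.27], [42.8, -39.6, 0], 255], [[0, 0, 0.27], [42.8, -39.6, 0], 255], [[0, 0, 0.27], [42.8, -39.6, 0], 255]]}}

```text
time_s: 1.25
tool_pos: [520.1, 215.0, 256.4]
orientation: [0.001, 1.0, 0.0, 0.0]
force: [0.4, 0.9, -0.2]
grip_width: 0.0
```

Emit:
{"op": "jog_arm", "data": {"plan": [[[0, 0, 0], [3, -2.8, 0], 255], [[0, 0, 0], [6, -5.7, 0], 255], [[0, 0, 0], [6, -5.7, -5], 255], [[0, 0, 0], [6, -5.7, -5], 255]]}}

```text
time_s: 1.65
tool_pos: [574.6, 157.6, 198.9]
orientation: [0.002, 1.0, -0.001, -0.007]
force: [-1.3, 0.2, -1.6]
grip_width: 0.2
```

```bash
python3 - <<'E'
from cell import env,optics
import cv2
print(env.read_state())
s=optics.snapshot("wrist");cv2.imwrite("pics/w1.png",s["pixels"][:,:,::-1]);print(s["tool_from_camera"],s["fx"])
E
```

```text
{'time_s': 1.65, 'joint_positions': array([1.32960364e-01, 3.85776685e-01, 8.76878842e-03, 1.20785682e+00,
       2.08095068e-04, 1.37388736e-01]), 'joint_velocities': array([ 0.03328485, -0.04355661,  0.10221419,  0.11207122,  0.00114345,
        0.00463807]), 'joint_efforts': array([-1.16093036e+00, -5.61820078e+01,  3.35001397e+01, -2.22571179e+00,
       -6.63672946e-02, -2.24447582e-02]), 'tool_pos': array([574.63882462, 157.62779266, 198.87657051]), 'orientation': array([ 2.21486133e-03,  9.99972802e-01, -8.44847333e-04, -6.98399082e-03]), 'force': array([-1.31432088,  0.17432808, -1.62339311]), 'torque': array([-0.04700599,  0.1561694 , -0.00164787]), 'grip_width': 0.16252406489261956}
[[-5.07470720e-04 -9.59489005e-01 -2.81745614e-01  7.22360727e+01]
 [ 9.99999792e-01 -5.99041746e-04  2.38879865e-04 -5.19505342e-01]
 [-3.97979988e-04 -2.81745434e-01  9.59489110e-01 -1.18434929e+02]
 [ 0.00000000e+00  0.00000000e+00  0.00000000e+00  1.00000000e+00]] 428.0174150781367
```

View pics/w1.png

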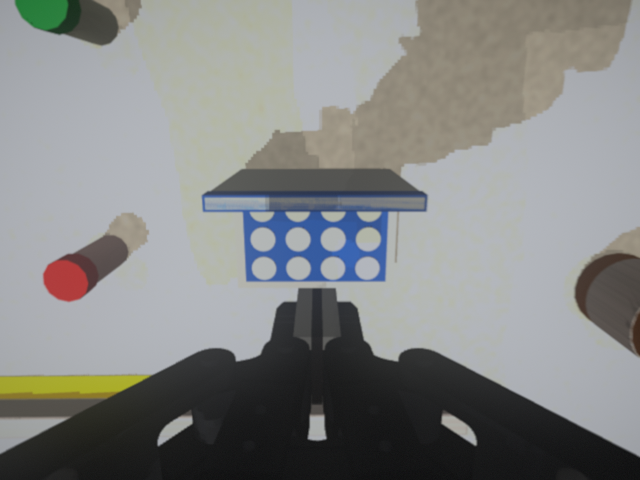

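The wrist view shows the left crate square to the tool. The rim's inner edge runs from (204,211) to (427,211), and the tips are at about (317,290), behind it.

```bash
cat >> h.py <<'E'
from scipy.spatial.transform import Rotation as R
def wT(st,s):
    T=np.eye(4);T[:3,:3]=R.from_quat(st["orientation"]).as_matrix();T[:3,3]=st["tool_pos"];return T@s["tool_from_camera"]
E
python3 - <<'E'
from h import *
from cell import env,optics
np.set_printoptions(precision=1,suppress=True)
st=env.read_state();s=optics.snapshot("wrist");T=wT(st,s);print(st["tool_pos"])
print(onz(s,[(204,211),(427,211),(204,194),(427,194)],110,T))
print(onz(s,[(247,281),(386,281)],35,T))
E
```

```text
[575.9 158.7 202.5]
[[552.8 101.2 110. ]
 [553.2 214.1 110. ]
 [544.1 101.8 110. ]
 [544.5 213.5 110. ]]
[[621.4 107.9  35. ]
 [621.8 207.7  35. ]]
```

Emit:
{"op": "jog_arm", "data": {"plan": [[[0, 0, 0], [0, 0, -4.5], 255], [[0, 0, 0], [0, 0, -9.2], 255], [[0, 0, 0], [0, 0, -9.2], 255], [[0, 0, 0], [-0.5, 0, -9.2], 255], [[0, 0, 0], [-1.0, 0, -9.2], 255]]}}

```text
time_s: 2.25
tool_pos: [570.9, 160.5, 118.1]
orientation: [0.0, 1.0, 0.0, 0.003]
force: [0.6, -0.3, 1.2]
grip_width: 0.0
```

Emit:
{"op": "jog_arm", "data": {"plan": [[[0, 0, 0], [-0.8, 0, -0.3], 255], [[0, 0, 0], [-1.6, 0, -0.6], 255], [[0, 0, 0], [-2.4, 0, -0.9], 255], [[0, 0, 0], [-3.2, 0, -1.2], 255], [[0, 0, 0], [-4.0, 0, -1.5], 255], [[0, 0, 0], [-4.8, 0, -1.9], 255], [[0, 0, 0], [-5.6, 0, -2.3], 255], [[0, 0, 0], [-6.4, 0, -2.7], 255], [[0, 0, 0], [-7.2, 0, -3.2], 255], [[0, 0, 0], [-7.8, 0, -3.5], 255]]}}

```text
time_s: 3.25
tool_pos: [489.6, 159.6, 78.5]
orientation: [0.001, 1.0, -0.0, -0.001]
force: [0.4, -0.6, 0.4]
grip_width: -0.0
```

```bash
python3 - <<'E'
from cell import env,optics
import cv2
s=optics.snapshot("scene");cv2.imwrite("pics/s2.png",cv2.resize(s["pixels"][150:350,150:450],None,fx=2.6,fy=2.6)[:,:,::-1]);print(env.read_state())
E
```

```text
{'time_s': 3.3, 'joint_positions': array([ 1.59407133e-01,  3.25612130e-01, -4.01333027e-01,  8.46833698e-01,
        1.86703447e-04,  1.60912975e-01]), 'joint_velocities': array([-0.0017786 ,  0.00847528,  0.0260855 ,  0.0235271 ,  0.00191547,
       -0.00383003]), 'joint_efforts': array([-4.54294849e-01, -4.42916250e+01,  2.77017760e+01, -8.57521445e-01,
       -2.57656089e-02,  2.02722767e-03]), 'tool_pos': array([488.41394243, 159.6022415 ,  78.15242727]), 'orientation': array([ 7.53058941e-04,  9.99998600e-01, -1.45664236e-04, -1.48706572e-03]), 'force': array([-1.60329867,  0.62940852, -0.49148014]), 'torque': array([ 0.00920824,  0.15623641, -0.0093174 ]), 'grip_width': -0.0068811250360086085}
```

View pics/s2.png

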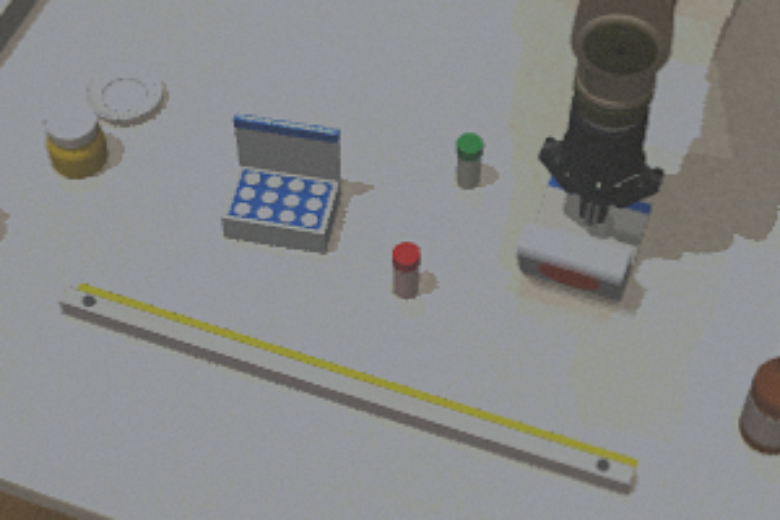

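The left crate is tipping at about (580,250) and a red/orange patch shows under it at (570,275). I'll continue a bit further and then look again.

Emit:
{"op": "jog_arm", "data": {"plan": [[[0, 0, 0], [-0.4, 0, -0.2], 255], [[0, 0, 0], [-0.8, 0, -0.5], 255], [[0, 0, 0], [-0.8, 0, -0.5], 255], [[0, 0, 0], [-0.8, 0, -0.5], 255]]}}

```text
time_s: 3.7
tool_pos: [483.0, 159.7, 74.3]
orientation: [0.001, 1.0, 0.0, 0.0]
force: [0.2, -0.7, -1.1]
grip_width: 0.1
```

```bash
python3 - <<'E'
from cell import env,optics
import cv2
s=optics.snapshot("scene");cv2.imwrite("pics/s3.png",cv2.resize(s["pixels"][150:350,150:450],None,fx=2.6,fy=2.6)[:,:,::-1]);print(env.read_state()["tool_pos"])
E
```

```text
[483.25562288 159.74254619  74.46759541]
```

View pics/s3.png

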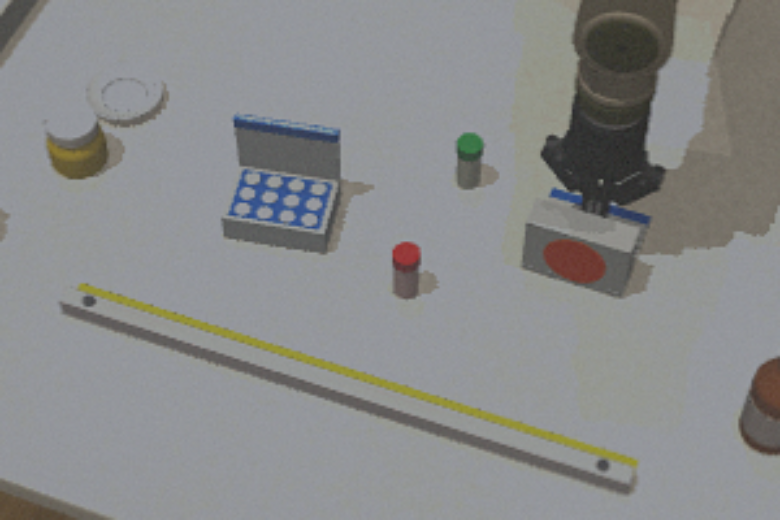

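The left crate now lies on its panel and shows the orange disc, so it is the stamped one. I'll rise and go to the right crate.

Emit:
{"op": "jog_arm", "data": {"plan": [[[0, 0, 0], [-0.3, 0, 5], 255], [[0, 0, 0], [-0.3, 0, 10], 255], [[0, 0, 0], [0, 0, 14], 255], [[0, 0, 0.148], [1, -5, 14], 255], [[0, 0, 0.148], [7.6, -31.8, 14], 255], [[0, 0, 0.148], [7.6, -31.8, 14], 255], [[0, 0, 0.148], [7.6, -31.8, 14], 255], [[0, 0, 0.148], [7.6, -31.8, 14], 255], [[0, 0, 0.148], [7.6, -31.8, 14], 255], [[0, 0, 0.148], [7.6, -31.8, 14], 255]]}}

```text
time_s: 4.75
tool_pos: [559.7, -162.0, 214.4]
orientation: [-0.072, 0.997, -0.001, 0.001]
force: [0.9, -0.0, -0.3]
grip_width: 0.1
```

Emit:
{"op": "jog_arm", "data": {"plan": [[[0, 0, 0], [0, 0, 0], 255]]}}

```text
time_s: 4.85
tool_pos: [560.1, -163.0, 214.0]
orientation: [-0.07, 0.998, -0.001, 0.001]
force: [0.2, 0.4, -0.2]
grip_width: 0.1
```

```bash
python3 - <<'E'
from cell import env,optics
import cv2,numpy as np
st=env.read_state();s=optics.snapshot("wrist");cv2.imwrite("pics/w2.png",s["pixels"][:,:,::-1]);print(st["tool_pos"],st["orientation"])
np.savez("w2.npz",pos=st["tool_pos"],q=st["orientation"])
E
```

```text
[ 560.06229818 -162.98459942  213.9920392 ] [-7.03131389e-02  9.97524504e-01 -7.64949981e-04  5.84036625e-04]
```

View pics/w2.png

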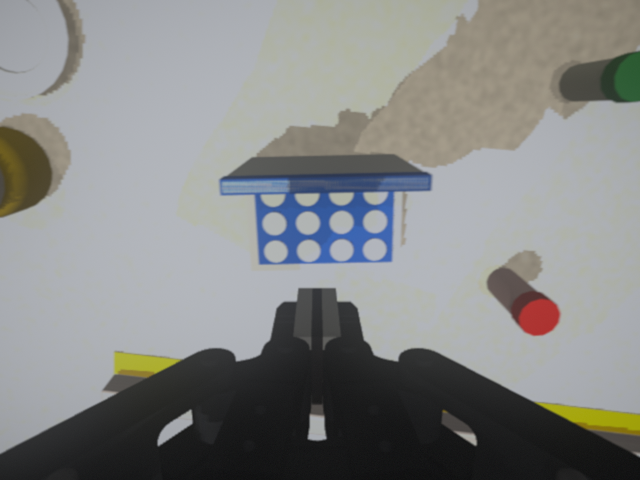

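```bash
python3 - <<'E'
from h import *
from cell import env,optics
np.set_printoptions(precision=1,suppress=True)
st=env.read_state();s=optics.snapshot("wrist");T=wT(st,s);print(st["tool_pos"])
p=onz(s,[(220,194),(431,190)],110,T);print(p,p.mean(0),np.linalg.norm(p[0]-p[1])); d=p[1]-p[0]; print("yaw",np.arctan2(-d[0],d[1]))
print(onz(s,[(259,265),(393,262)],35,T))
E
```

```text
[ 559.3 -160.7  214. ]
[[ 538.3 -215.5  110. ]
 [ 520.5 -105.8  110. ]] [ 529.4 -160.6  110. ] 111.10184310802236
yaw 0.16101065539690615
[[ 604.5 -197.6   35. ]
 [ 588.2  -99.9   35. ]]
```

Emit:
{"op": "jog_arm", "data": {"plan": [[[0, 0, 0], [0, 0.3, -4.5], 255], [[0, 0, 0], [0, 0.5, -9.2], 255], [[0, 0, 0], [0, 0.5, -10], 255], [[0, 0, 0], [-0.5, 0.4, -10], 255], [[0, 0, 0], [-1.0, 0.3, -10], 255]]}}

```text
time_s: 5.45
tool_pos: [549.7, -155.1, 116.3]
orientation: [-0.074, 0.997, -0.001, 0.001]
force: [0.7, 0.2, -0.5]
grip_width: -0.5
```

Emit:
{"op": "jog_arm", "data": {"plan": [[[0, 0, 0], [-0.8, -0.12, -0.3], 255], [[0, 0, 0], [-1.6, -0.25, -0.6], 255], [[0, 0, 0], [-2.4, -0.37, -0.9], 255], [[0, 0, 0], [-3.2, -0.5, -1.2], 255], [[0, 0, 0], [-4.0, -0.62, -1.5], 255], [[0, 0, 0], [-4.8, -0.74, -1.9], 255], [[0, 0, 0], [-5.6, -0.87, -2.3], 255], [[0, 0, 0], [-6.4, -1.0, -2.7], 255], [[0, 0, 0], [-7.2, -1.1, -3.2], 255], [[0, 0, 0], [-7.8, -1.2, -3.5], 255]]}}

```text
time_s: 6.45
tool_pos: [469.7, -167.1, 78.6]
orientation: [-0.073, 0.997, 0.0, -0.001]
force: [-0.6, -0.5, -1.0]
grip_width: -0.3
```

Emit:
{"op": "jog_arm", "data": {"plan": [[[0, 0, 0], [-0.4, -0.06, -0.2], 255], [[0, 0, 0], [-0.8, -0.12, -0.5], 255], [[0, 0, 0], [-0.8, -0.12, -0.5], 255], [[0, 0, 0], [-0.8, -0.12, -0.5], 255]]}}

```text
time_s: 6.85
tool_pos: [463.1, -168.6, 74.4]
orientation: [-0.073, 0.997, -0.0, 0.0]
force: [-0.3, 0.9, -0.1]
grip_width: 0.3
```

```bash
python3 - <<'E'
from cell import env,optics
import cv2
s=optics.snapshot("scene");cv2.imwrite("pics/s4.png",cv2.resize(s["pixels"][150:350,150:450],None,fx=2.6,fy=2.6)[:,:,::-1]);print(env.read_state()["tool_pos"])
E
```

```text
[ 463.2755131  -168.62390083   74.50096896]
```

View pics/s4.png

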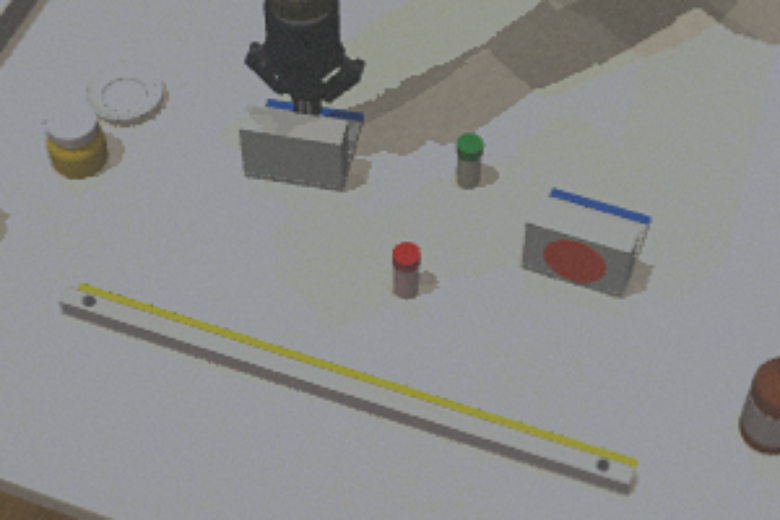

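Both crates lie on their panels. The right one's underside is bare, and the left shows the disc at (575,260). I'll rise and measure the stamped crate.

Emit:
{"op": "jog_arm", "data": {"plan": [[[0, 0, 0], [-0.3, 0, 5], 255], [[0, 0, 0], [-0.3, 0, 10], 200], [[0, 0, 0], [-0.3, 0, 14], 150], [[0, 0, -0.148], [-0.3, 0, 14], 128]]}}

```text
time_s: 7.3
tool_pos: [463.3, -170.2, 220.8]
orientation: [0.002, 1.0, -0.003, 0.005]
force: [0.8, 0.1, -0.0]
grip_width: 42.1
```

```bash
python3 - <<'E'
from h import *
from cell import env,optics
np.set_printoptions(precision=1,suppress=True)
s=optics.snapshot("top");print(env.read_state()["tool_pos"],env.read_state()["grip_width"])
cv2.imwrite("pics/t5.png",cv2.resize(s["pixels"][155:315,200:500],None,fx=2.6,fy=2.6,interpolation=cv2.INTER_CUBIC)[:,:,::-1])
E
```

```text
[ 462.2 -169.6  218.1] 42.42494291920155
```

View pics/t5.png

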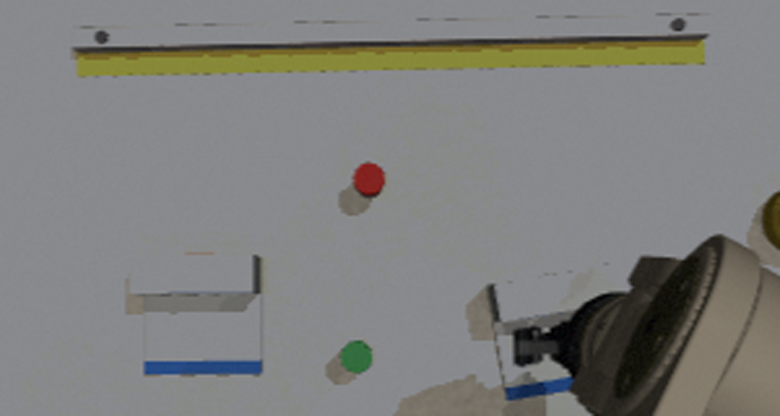

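```bash
python3 - <<'E'
from h import *
from cell import env,optics
np.set_printoptions(precision=1,suppress=True)
s=optics.snapshot("top")
f=lambda p:[(a/2.6+200-.3,b/2.6+155-.3) for a,b in p]
print("far top",onz(s,f([(128,254),(253,254)]),80)); print("near top",onz(s,f([(128,293),(253,293)]),80))
print("rim",onz(s,f([(145,375),(262,374)]),0))
print("rail foot/strip",onz(s,f([(76,54),(704,40),(78,76),(704,65)]),0))
print("rail top near",onz(s,f([(76,49),(706,36)]),25))
E
```

```text
far top [[537.4 213.1  80. ]
 [536.2 101.7  80. ]]
near top [[502.8 213.   80. ]
 [501.8 101.9  80. ]]
rim [[425.8 212.8   0. ]
 [426.  101.7   0. ]]
rail foot/strip [[ 734.4  280.3    0. ]
 [ 738.4 -321.     0. ]
 [ 712.9  278.2    0. ]
 [ 714.4 -320.3    0. ]]
rail top near [[ 734.   274.1   25. ]
 [ 736.9 -316.2   25. ]]
```

Emit:
{"op": "jog_arm", "data": {"plan": [[[0, 0, 0], [0.3, 32.7, 0], 128], [[0, 0, 0], [0.3, 32.7, 0], 128], [[0, 0, 0], [0.3, 32.7, 0], 128], [[0, 0, 0], [0.3, 32.7, 0], 128], [[0, 0, 0], [0.3, 32.7, 0], 128], [[0, 0, 0], [0.3, 32.7, 0], 128], [[0, 0, 0], [0.3, 32.7, 0], 128], [[0, -0.15, 0], [0.3, 32.7, 0], 128], [[0, -0.15, 0], [0.3, 32.7, 0], 128], [[0, -0.15, 0], [0.3, 32.7, 0], 128]]}}

```text
time_s: 8.4
tool_pos: [461.4, 158.5, 213.9]
orientation: [-0.0, 0.997, -0.0, 0.073]
force: [0.4, -0.0, 0.4]
grip_width: 42.9
```

Emit:
{"op": "jog_arm", "data": {"plan": [[[0, 0, 0], [0, 0, 0], 128], [[0, 0, 0], [0, 0, 0], 128]]}}

```text
time_s: 8.6
tool_pos: [465.0, 158.0, 216.0]
orientation: [0.001, 0.997, 0.0, 0.076]
force: [0.5, 0.5, -0.2]
grip_width: 42.8
```

```bash
python3 - <<'E'
from cell import env,optics
import cv2,numpy as np
st=env.read_state();s=optics.snapshot("wrist");cv2.imwrite("pics/w3.png",s["pixels"][:,:,::-1]);print(st["tool_pos"],st["orientation"],st["grip_width"])
E
```

```text
[465.02448491 158.01708795 215.99519172] [1.44668725e-03 9.97112255e-01 2.90522771e-04 7.59274227e-02] 42.787894877530036
```

View pics/w3.png

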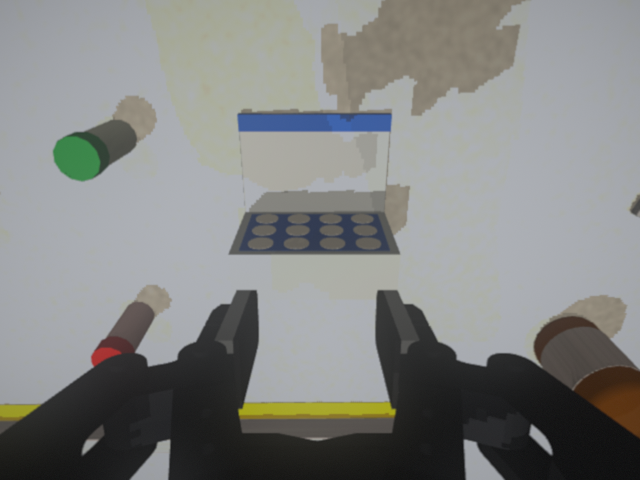

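```bash
python3 - <<'E'
from h import *
from cell import env,optics
np.set_printoptions(precision=1,suppress=True)
st=env.read_state();s=optics.snapshot("wrist");T=wT(st,s);print(st["tool_pos"])
print(onz(s,[(230,253.5),(400,253.5)],80,T)); print(onz(s,[(244,212),(388,212)],8,T));print(onz(s,[(239,112),(391,112)],8,T));print("red",onz(s,[(107,352)],64,T))
E
```

```text
[464.8 158.  215.8]
[[502.9 102.2  80. ]
 [503.3 210.8  80. ]]
[[503.7 100.1   8. ]
 [504.1 214.1   8. ]]
[[426.6 102.4   8. ]
 [427.  211.1   8. ]]
red [[595.7  -2.8  64. ]]
```

Emit:
{"op": "jog_arm", "data": {"plan": [[[0, 0, 0], [0, -0.05, -4.5], 128], [[0, 0, 0], [0, -0.05, -9], 128], [[0, 0, 0], [0, -0.05, -13], 128], [[0, 0, 0], [0, -0.05, -15.5], 128], [[0, 0, 0], [0, -0.05, -17.3], 128], [[0, 0, 0], [0, -0.05, -17.3], 128], [[0, 0, 0], [0, -0.05, -17.3], 128]]}}

```text
time_s: 9.4
tool_pos: [463.6, 157.8, 41.7]
orientation: [0.001, 0.997, 0.0, 0.075]
force: [0.3, -0.2, 0.4]
grip_width: 42.6
```

```bash
python3 - <<'E'
from cell import env,optics
import cv2
st=env.read_state();s=optics.snapshot("wrist");cv2.imwrite("pics/w4.png",s["pixels"][:,:,::-1]);print(st["tool_pos"],st["force"])
E
```

```text
[463.62981553 157.79616661  41.71323484] [ 0.26795753 -0.18627854  0.4334578 ]
```

View pics/w4.png

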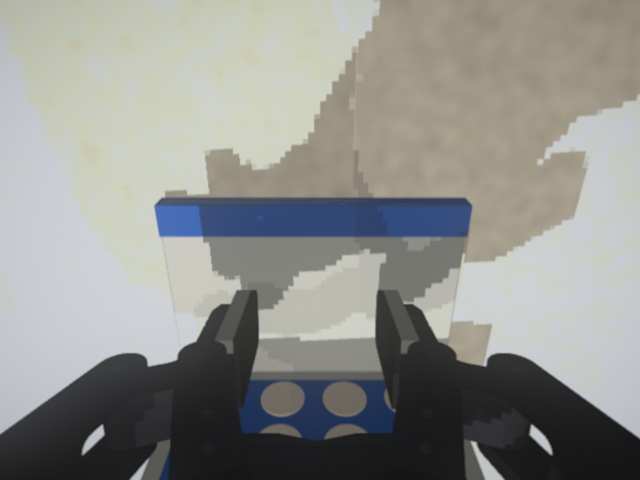

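The fingers are inside the L, clear of the panel and block. I'll approach, then push slowly.

Emit:
{"op": "jog_arm", "data": {"plan": [[[0, 0, 0], [0.8, 0, 0], 128], [[0, 0, 0], [1.6, 0, 0], 128], [[0, 0, 0], [2.0, 0, 0], 128], [[0, 0, 0], [2.4, 0, 0], 128], [[0, 0, 0], [2.8, 0, 0], 128], [[0, 0, 0], [3.4, 0, 0], 128], [[0, 0, 0], [4.0, 0, 0], 128], [[0, 0, 0], [4.6, 0, 0], 128], [[0, 0, 0], [5.2, 0, 0], 128], [[0, 0, 0], [5.8, 0, 0], 128]]}}

```text
time_s: 10.45
tool_pos: [521.4, 158.0, 41.1]
orientation: [0.001, 0.997, 0.0, 0.075]
force: [-2.1, -0.5, -1.6]
grip_width: 42.2
```

```bash
python3 - <<'E'
from cell import env,optics
import cv2
s=optics.snapshot("scene");cv2.imwrite("pics/s6.png",cv2.resize(s["pixels"][150:350,150:450],None,fx=2.6,fy=2.6)[:,:,::-1]);print(env.read_state()["tool_pos"])
E
```

```text
[522.75333597 158.01544433  41.45569304]
```

View pics/s6.png

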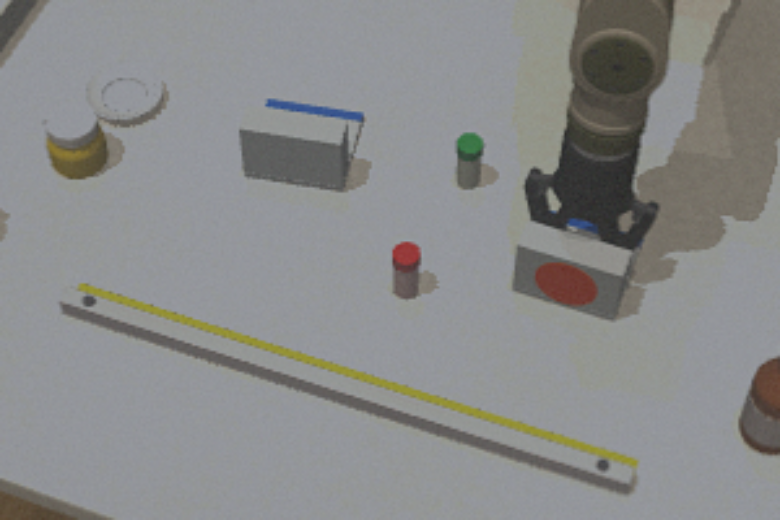

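The crate slides with its underside upright at (570,280) and stays clear of the red vial. Continuing.

Emit:
{"op": "jog_arm", "data": {"plan": [[[0, 0, 0], [0.7, 0, 0], 128], [[0, 0, 0], [1.4, 0, 0], 128], [[0, 0, 0], [2.1, 0, 0], 128], [[0, 0, 0], [2.8, 0, 0], 128], [[0, 0, 0], [3.5, 0, 0], 128], [[0, 0, 0], [4.2, 0, 0], 128], [[0, 0, 0], [4.9, 0, 0], 128], [[0, 0, 0], [5.6, 0, 0], 128], [[0, 0, 0], [6.3, 0, 0], 128], [[0, 0, 0], [7.0, 0, 0], 128]]}}

```text
time_s: 11.5
tool_pos: [591.5, 158.0, 41.3]
orientation: [0.001, 0.997, 0.0, 0.075]
force: [-2.0, -0.3, -1.0]
grip_width: 42.4
```

Emit:
{"op": "jog_arm", "data": {"plan": [[[0, 0, 0], [0.7, 0, 0], 128], [[0, 0, 0], [1.4, 0, 0], 128], [[0, 0, 0], [2.1, 0, 0], 128], [[0, 0, 0], [2.8, 0, 0], 128], [[0, 0, 0], [3.5, 0, 0], 128], [[0, 0, 0], [4.2, 0, 0], 128], [[0, 0, 0], [4.9, 0, 0], 128], [[0, 0, 0], [5.6, 0, 0], 128], [[0, 0, 0], [6.3, 0, 0], 128], [[0, 0, 0], [7.0, 0, 0], 128]]}}

```text
time_s: 12.5
tool_pos: [661.4, 158.0, 41.3]
orientation: [0.001, 0.997, 0.0, 0.075]
force: [-2.1, -0.5, -0.0]
grip_width: 42.3
```

```bash
python3 - <<'E'
from cell import env,optics
import cv2
s=optics.snapshot("scene");cv2.imwrite("pics/s7.png",cv2.resize(s["pixels"][200:350,250:450],None,fx=4,fy=4,interpolation=cv2.INTER_CUBIC)[:,:,::-1]);print(env.read_state()["tool_pos"])
E
```

```text
[662.98296782 157.93122093  41.61463626]
```

View pics/s7.png

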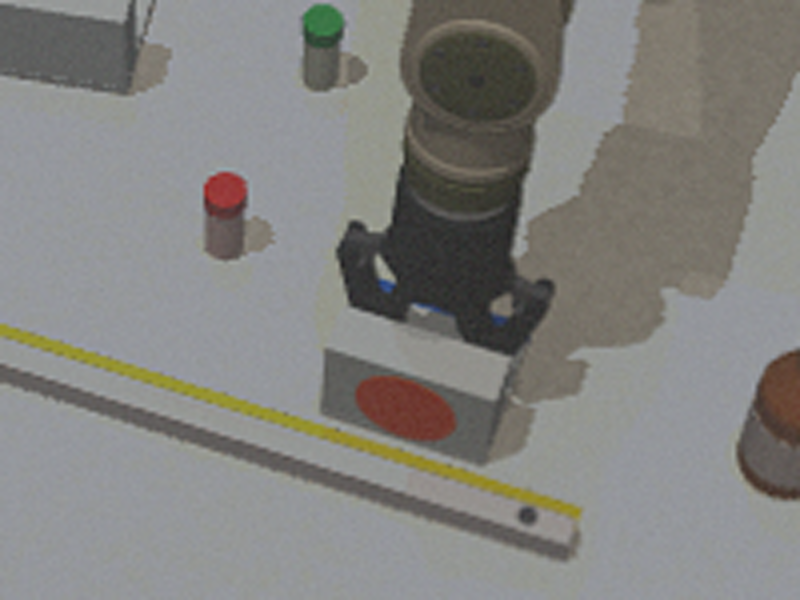

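About 20 mm remain: the near foot of the crate is just at the strip. Slow approach now.

Emit:
{"op": "jog_arm", "data": {"plan": [[[0, 0, 0], [0.4, 0, 0], 128], [[0, 0, 0], [0.8, 0, 0], 128], [[0, 0, 0], [1.1, 0, 0], 128], [[0, 0, 0], [1.4, 0, 0], 128], [[0, 0, 0], [1.6, 0, 0], 128], [[0, 0, 0], [1.6, 0, 0], 128]]}}

```text
time_s: 13.15
tool_pos: [677.4, 158.0, 41.4]
orientation: [0.001, 0.997, 0.0, 0.075]
force: [-0.8, 1.3, 1.3]
grip_width: 42.8
```

Emit:
{"op": "jog_arm", "data": {"plan": [[[0, 0, 0], [0.2, 0, 0], 128], [[0, 0, 0], [0.4, 0, 0], 128], [[0, 0, 0], [0.4, 0, 0], 128]]}}

```text
time_s: 13.45
tool_pos: [681.3, 158.0, 41.4]
orientation: [0.001, 0.997, 0.0, 0.075]
force: [-0.8, 0.1, 1.0]
grip_width: 42.6
```

Emit:
{"op": "jog_arm", "data": {"plan": [[[0, 0, 0], [0.15, 0, 0], 128], [[0, 0, 0], [0.3, 0, 0], 128], [[0, 0, 0], [0.3, 0, 0], 128]]}}

```text
time_s: 13.75
tool_pos: [684.2, 158.0, 41.3]
orientation: [0.001, 0.997, 0.0, 0.075]
force: [-0.9, 0.1, 1.4]
grip_width: 42.2
```

```bash
python3 - <<'E'
from cell import env,optics
import cv2
s=optics.snapshot("scene");cv2.imwrite("pics/s8.png",cv2.resize(s["pixels"][250:350,310:430],None,fx=6,fy=6,interpolation=cv2.INTER_CUBIC)[:,:,::-1]);print(env.read_state()["force"])
E
```

```text
[-2.09680775 -0.04702911  2.16859958]
```

View pics/s8.png

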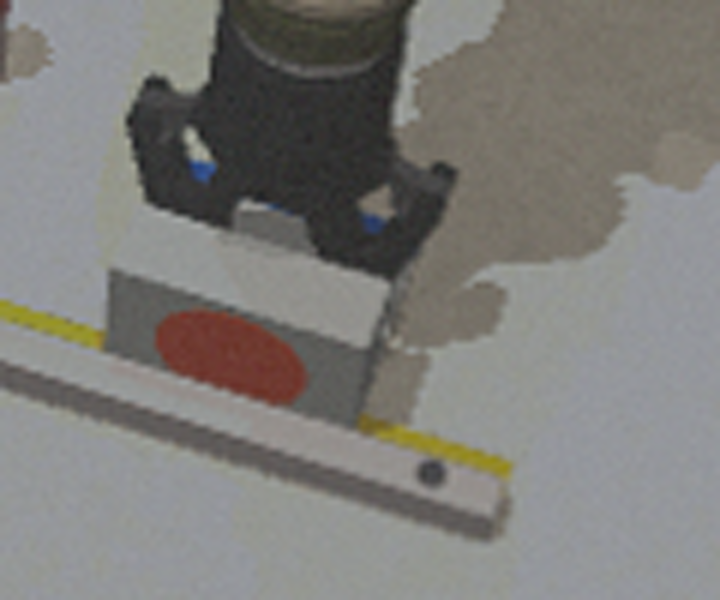

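It is close: the rail already hides the crate's foot and only a thin gap is left. I'll continue in small steps until the force rises.

Emit:
{"op": "jog_arm", "data": {"plan": [[[0, 0, 0], [0.1, 0, 0], 128], [[0, 0, 0], [0.2, 0, 0], 128], [[0, 0, 0], [0.2, 0, 0], 128]]}}

```text
time_s: 14.1
tool_pos: [686.0, 158.0, 41.3]
orientation: [0.001, 0.997, 0.0, 0.075]
force: [-2.5, 0.7, 2.0]
grip_width: 42.6
```

Emit:
{"op": "jog_arm", "data": {"plan": [[[0, 0, 0], [0.1, 0, 0], 128], [[0, 0, 0], [0.2, 0, 0], 128], [[0, 0, 0], [0.2, 0, 0], 128]]}}

```text
time_s: 14.4
tool_pos: [688.1, 158.0, 41.3]
orientation: [0.001, 0.997, 0.0, 0.075]
force: [-1.8, -0.5, 2.1]
grip_width: 42.2
```

Emit:
{"op": "jog_arm", "data": {"plan": [[[0, 0, 0], [0.1, 0, 0], 128], [[0, 0, 0], [0.15, 0, 0], 128], [[0, 0, 0], [0.15, 0, 0], 128]]}}

```text
time_s: 14.7
tool_pos: [688.5, 158.0, 41.2]
orientation: [0.001, 0.997, 0.0, 0.074]
force: [-4.9, -0.1, 4.5]
grip_width: 42.8
```

Emit:
{"op": "jog_arm", "data": {"plan": [[[0, 0, 0], [0.1, 0, 0], 128], [[0, 0, 0], [0.15, 0, 0], 128], [[0, 0, 0], [0.15, 0, 0], 128]]}}

```text
time_s: 15.0
tool_pos: [688.8, 157.9, 41.1]
orientation: [0.001, 0.997, -0.0, 0.073]
force: [-9.5, -0.8, 6.4]
grip_width: 42.6
```

```bash
python3 - <<'E'
from cell import env,optics
import cv2
s=optics.snapshot("scene");cv2.imwrite("pics/s9.png",cv2.resize(s["pixels"][250:350,310:430],None,fx=6,fy=6,interpolation=cv2.INTER_CUBIC)[:,:,::-1]);print(env.read_state()["force"])
s=optics.snapshot("top");cv2.imwrite("pics/t9.png",cv2.resize(s["pixels"][150:230,220:330],None,fx=6,fy=6,interpolation=cv2.INTER_CUBIC)[:,:,::-1])
E
```

```text
[-8.83517715 -1.42118902  6.15398264]
```

View pics/s9.png

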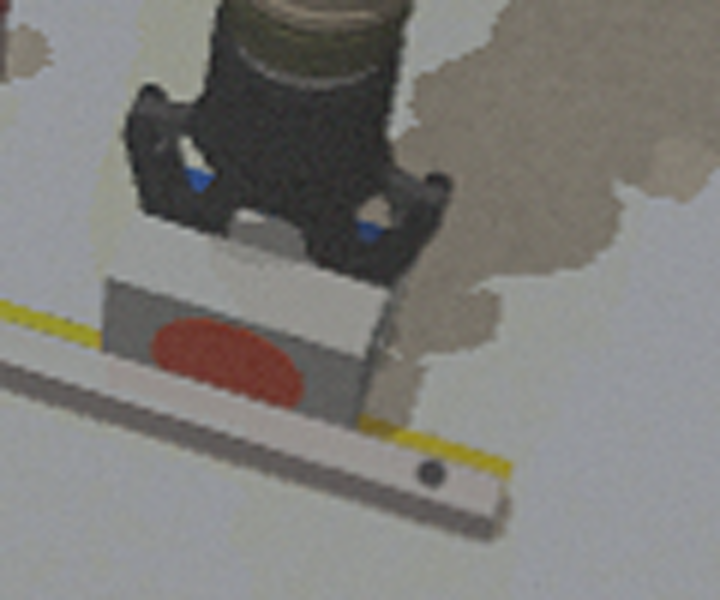

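View pics/t9.png

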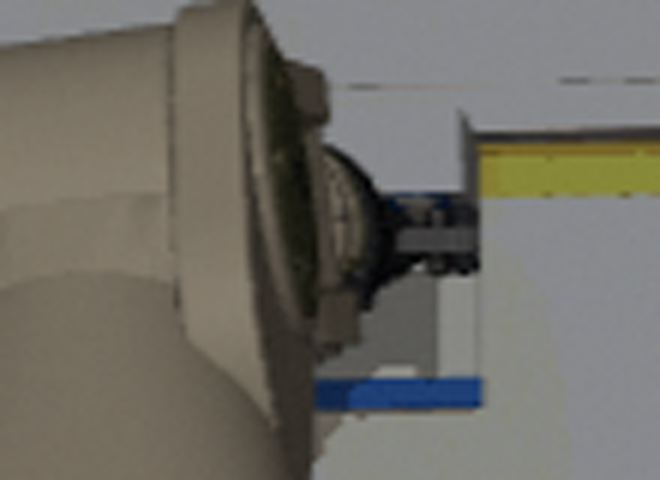

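The force rose to 9.5 N while the tool stopped at x≈688.5, so the crate is against the rail. I'll press slightly more to square it, then back off.

Emit:
{"op": "jog_arm", "data": {"plan": [[[0, 0, 0], [0.1, 0, 0], 128], [[0, 0, 0], [0.15, 0, 0], 128], [[0, 0, 0], [0.15, 0, 0], 128], [[0, 0, 0], [0.15, 0, 0], 128]]}}

```text
time_s: 15.5
tool_pos: [689.0, 157.9, 40.8]
orientation: [0.001, 0.997, -0.0, 0.072]
force: [-12.8, -1.2, 9.7]
grip_width: 42.2
```

Emit:
{"op": "jog_arm", "data": {"plan": [[[0, 0, 0], [-0.3, 0, 0], 128], [[0, 0, 0], [-0.6, 0, 0], 128], [[0, 0, 0], [-1.0, 0, 0], 128], [[0, 0, 0], [-1.6, 0, 0], 128], [[0, 0, 0], [-2.4, 0, 0], 128], [[0, 0, 0], [-2.9, 0, 0], 128], [[0, 0, 0], [-2.9, 0, 0], 128]]}}

```text
time_s: 16.2
tool_pos: [662.3, 158.1, 41.2]
orientation: [0.001, 0.997, 0.0, 0.075]
force: [-0.1, 0.3, -0.1]
grip_width: 42.2
```

Emit:
{"op": "jog_arm", "data": {"plan": [[[0, 0, 0], [0, 0, 2], 128], [[0, 0, 0], [0, 0, 5], 128], [[0, 0, 0], [0, 0, 10], 128], [[0, 0, 0], [0, 0, 15], 128], [[0, 0, 0], [-5, 0, 18], 128], [[0, 0, 0], [-10, 0, 18], 128], [[0, 0, 0], [-15, 0, 18], 128], [[0, 0, 0], [-15, -5, 18], 128], [[0, 0, 0], [-15, -10, 18], 128], [[0, 0, 0], [-15, -15, 18], 128]]}}

```text
time_s: 17.2
tool_pos: [513.0, 8.0, 222.2]
orientation: [-0.001, 0.997, 0.0, 0.076]
force: [1.8, -0.5, 0.7]
grip_width: 42.0
```

Emit:
{"op": "jog_arm", "data": {"plan": [[[0, 0, 0], [-5, 0, 0], 128], [[0, 0, 0], [-10, 0, 0], 128], [[0, 0, 0], [-12, 0, 0], 128], [[0, 0, 0], [-12, 0, 0], 128]]}}

```text
time_s: 17.6
tool_pos: [390.8, 8.6, 221.3]
orientation: [0.001, 0.997, 0.0, 0.075]
force: [0.9, 0.8, -0.6]
grip_width: 42.3
```

```bash
python3 - <<'E'
from cell import env,optics
import cv2
s=optics.snapshot("scene");cv2.imwrite("pics/s10.png",cv2.resize(s["pixels"][160:350,160:460],None,fx=2.6,fy=2.6,interpolation=cv2.INTER_CUBIC)[:,:,::-1]);print(env.read_state()["tool_pos"])
s=optics.snapshot("top");cv2.imwrite("pics/t10.png",cv2.resize(s["pixels"][150:250,220:340],None,fx=6,fy=6,interpolation=cv2.INTER_CUBIC)[:,:,::-1])
cv2.imwrite("pics/t10f.png",s["pixels"][:,:,::-1])
E
```

```text
[393.03239234   8.3715069  221.90877675]
```

View pics/s10.png

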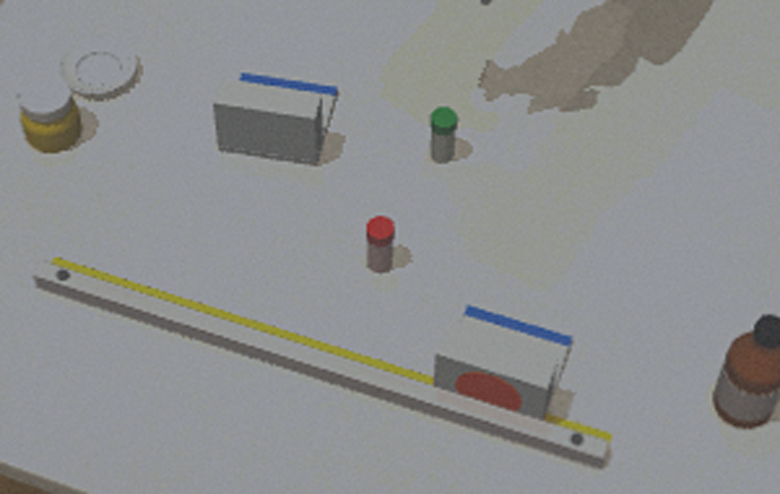

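View pics/t10.png

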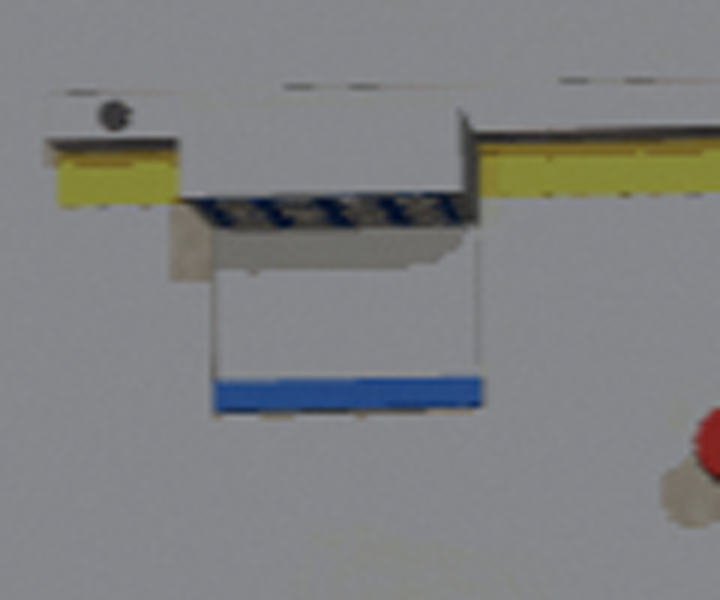

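View pics/t10f.png

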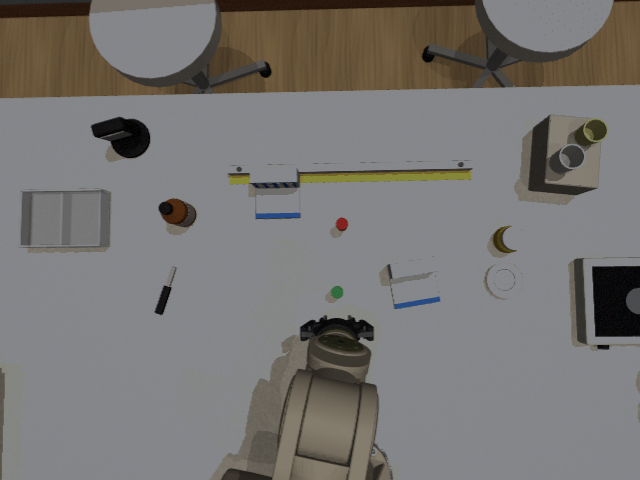

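The stamped crate stands at the rail, the plain one still lies where it was, and the vials have not moved. Now a numeric check of gap, yaw and bystanders.

```bash
python3 - <<'E'
from h import *
from cell import env,optics
np.set_printoptions(precision=1,suppress=True)
s=optics.snapshot("top")
f=lambda p:[(a/6+220-.42,b/6+150-.42) for a,b in p]
rim=onz(s,f([(216,412),(482,405)]),4);print("rim",rim,"face foot",onz(s,f([(212,229),(478,226)]),8))
d=rim[0]-rim[1];print("yaw",np.arctan2(-d[0],d[1]))
y=onz(s,f([(57,207),(178,203),(480,198),(720,193)]),0);print("strip near edge",y,np.polyfit(y[:,1],y[:,0],1)); print("heel x est",rim.mean(0)[0]+110)
for nm,lo,hi,z in (("red",(0,150,80),(8,255,255),64),("green",(50,100,40),(85,255,255),64)):
    for c in blobs(mask(s,lo,hi),20):
        (u,v),r=cv2.minEnclosingCircle(c); print(nm,u,v,r,onz(s,[(u,v)],z))
q=optics.snapshot("scene")
cv2.imwrite("pics/s11.png",cv2.resize(q["pixels"][265:345,310:420],None,fx=7,fy=7,interpolation=cv2.INTER_CUBIC)[:,:,::-1])
E
```

```text
rim [[625.1 212.    4. ]
 [626.6 101.7   4. ]] face foot [[700.8 213.1   8. ]
 [700.4 102.6   8. ]]
yaw 0.013648863801988284
strip near edge [[712.5 279.8   0. ]
 [713.4 228.9   0. ]
 [713.6 102.5   0. ]
 [714.2   2.7   0. ]] [ -0.  714.2]
heel x est 735.8178875480928
red 341.5 223.31817626953125 5.876578330993652 [[603.8  -1.3  64. ]]
green 336.5789489746094 291.7105407714844 5.8847975730896 [[444.8  11.8  64. ]]
```

View pics/s11.png

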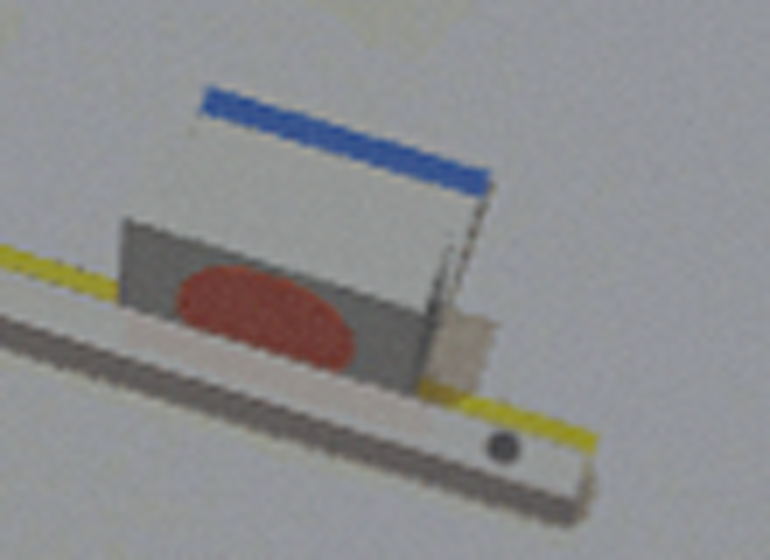

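The crate reads flush: heel x ≈ 735–736 against the rail face at ≈ 734.5–735, with yaw 0.014 against about 0.006 to 0.01. The vials measure the same as before. Handing in.

```bash
python3 - <<'E'
from cell import order,env
print(env.read_state()["time_s"],order.job_done())
E
```

```text
the job is handed in; nothing more can be done
17.8 None
```

I tipped both crates onto their front panels with the fingertips; the left one had the orange disc and the right one was bare. I then pushed the left crate along the bench until its underside met the dispatch rail. After that I backed the arm off clear of everything and handed the job in at 17.8 s, with no verdict reported.

- **Seating against the rail:** The push force rose from about 2 N to 13 N while the tool stopped moving. The top camera puts the crate's heel at x ≈ 736 against a rail face at about 735, within the 2 mm calibration.
- **Squareness:** The rim line gives a crate yaw of 0.014 rad, against about 0.006 to 0.01 for the rail. The line at the foot of the block gave about −0.004 rad. Both are within pixel error, and the scene picture shows no gap.
- **Everything else:** The plain crate still lies where it fell. The red and green vials measured exactly where they were at the start. The bottle, jar, dish and scraper look unmoved in the pictures, but I did not re-measure them.
- **Disagreement:** The wrist and top cameras differed by up to about 4 mm in x on the upright left crate, so I used contact force rather than the cameras to decide when the crate was seated.

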